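# Shut the hold-down bar of the find's cradle and lock it with its R-clip

## Robot

A 6-joint arm with a two-finger parallel gripper is mounted at the origin on the work surface. World frame = base frame: x ahead of the robot, y to its left, z up, the work surface at z = 0. Lengths are in m, angles in degrees, forces in N, time in s.
With the tool pointing down it reaches from about 0.4 to 0.825 m from the base axis. Payload 7 kg.
Tool frame: the origin (TCP) lies midway between the tips of the shut fingers; the grasp point (between the pads) lies 19 mm behind it; z points along the fingers, y is the line along which they close (so a half turn about z gives the same grasp; the last joint's range is limited). The gripper opens to 88 mm and grips with 3 to 60 N. Pads are 19 mm wide; open, the fingers measure 130 mm over their backs; the gripper's body (78 mm by 193 mm) begins 47 mm behind the grasp point.
Start: joints at [86.58, 20.546, 0.682, 0, -70.136, -16.507], TCP at [0.23, 0.635, 0.227] pointing down, gripper open.
Joint ranges: [-176.03, 176.03], [-82.01, 121.73], [-58.28, 71.71], [-173.87, 95.51], [-174.79, -0.11], [-173.66, 173.66]. Speed limits (degrees/s): [136.94, 136.94, 172.46, 180, 180, 180].

## Interface

Orientations are given as a 3x3 rotation matrix whose columns are the frame's x, y, z axes.
In Python, from rig import robot gives the robot as it stands. Calls block until the motion is done:
- robot.goto(position, orientation): joint-space move of the TCP to a pose.
- robot.servo_line(position, ori=None, speed=0.15): straight line of the TCP; ori=None keeps the orientation; speed is the mean speed in m/s.
- robot.movej(angles): joint-space move.
- robot.move_gripper(opening): opening from 0.0 (shut) to 1.0 (fully open); the grip force is fixed at half the most; returns when the fingers have stopped.
- robot.dwell(seconds).
- robot.ik(position, orientation): joint angles nearest the present ones, or None.
- robot.grab_frame(name): name is "scene" or "side" or "wrist"; returns (picture, depth): 420x560x3 uint8, red, green, blue; 420x560 float32, m along the optical axis (not along the pixel's ray), 0 where there is no reading.
- robot.camera_info(name): a dict with "vfov" (degrees; the focal length in pixels is half the picture's height over the tangent of half this angle, whatever the lens; pixels are square), "cx", "cy" (the principal point, pixels), "view" (4x4, takes a point from world to camera coordinates); the wrist camera has in their place "T_tool_cam" (4x4, takes a point from camera to tool coordinates, whose origin is the TCP and whose axes are the flange's). Camera axes: x right, y down, z forward; pixel columns grow to the right and rows downward; lengths in m; the calibration is good to about 2 mm. A picture is of the moment at which its call begins: read the wrist's pose just before it. camera_info takes no time and is no camera call.
A pose or a line that the arm cannot do raises robot.Unreachable and nothing moves.
- robot.job_done(): hands the job in; it is judged then, once.
Readings, each from a call of its own:
- robot.read_t(): time.
- robot.read_qpos(): joint angles.
- robot.read_qvel(): joint speeds.
- robot.read_effort(): joint torques, N m.
- robot.read_position(): TCP position.
- robot.read_tcp_rot(): TCP orientation.
- robot.read_force(): force on the tool from outside, world axes, zero at the start.
- robot.read_ft_torque(): the same for the moment, N m.
- robot.read_grip_width(): opening from 0.0 (shut) to 1.0 (fully open).
- robot.read_finger_force(): force on a finger pad.
Only numpy, scipy, OpenCV 4.12 (cv2) and the standard library are available. Lean on these libraries where they do the work, as an engineer would, in place of code of your own. Each camera call takes 0.05 s, during which the arm holds its last target. There are 200 camera calls.

## Task

Make the find ready for its trip into the freeze-dryer: swing the cradle's hold-down bar down until it rests on its post, with the stud standing up through its slot. Then push the R-clip's straight leg through the stud's cross-hole from the robot's side until the bent leg snaps over the stud and the clip sits fully home, and let go of it there. Feel for the hole and never push the clip with more than about 20 N, and leave the find and the other things where they lie.

Things in the scene. Friction and masses are not known exactly. Their poses are not given: they have to be found in the camera images.
- cradle: Dark steel transport cradle, fixed to the bench: base 160 (x) x 340 (y) mm, top 20 mm high. Origin: bench level under its middle; at yaw 0 x points away from the robot, y left, z up. The bar's hinge cheeks stand at y = +120 mm (to 111 mm high); at y = -120 mm a post 40 x 40 mm, 92 mm high, carries the upright stud. Between them the find lies on foam saddles.
- hold_bar (a joint): Angle of the hold-down bar (flat steel 40 x 6 mm, 0.45 kg), rad: 0 = shut on the post (hard stop), more = free end higher; starts 0.5 to 0.95. Hinge axis along the cradle's x at y = +120, z = 95 mm of the cradle; the bar runs 275 mm from it to -y. Stiff hinge: stays where left, 1 to 8 N at bar_press push it down. Shut, its top is at z = 98 mm and its slot, 23 x 33 mm, is round the stud.
- bar_press (a point): A point on the upper face of the hold-down bar, on its centre line, 170 mm from the hinge axis (70 mm short of the stud): a good place to push it down with the fingertips.
- stud_foot (a point): Point on the stud's axis at the height of the shut bar's top: (0, -120, 98) mm in the cradle's frame, axes parallel to it. The stud is a bright upright pin, 20 mm thick, screwed to a height that varies: its cross-hole is centred 7 to 27 mm above this point (not reported: look or feel), 15.5 mm below its flat top. Hole 7 mm wide and high, chamfered 0.8 mm, along x; enter from -x, the robot's side.
- rclip: R-clip of bright 5 mm wire, 108 mm long, 66 g, lying flat. Origin: under the middle of its coil (26 mm outside, 10 mm high: grip it there, across y); x along the straight leg, z up. The leg's axis is at y = -10.5, z = 2.5 mm, its cut end, bevelled 0.7 mm, at x = 94.5 mm. The sprung bent leg, on the +y side at the same height, has a saddle for the stud and ends in a flare at x = 76, y = +7.5 mm.
- rclip_seat (a point): Point on the straight leg's axis that lies on the stud's axis when home: x = 42, y = -10.5, z = 2.5 mm in the clip's frame; axes parallel to the clip's. Pushing on, the bent leg meets the stud 28 mm short of home, takes 3 to 12 N to ride up (most at 20 mm), is over its hump 8 mm short and snaps in; home, it stops hard: 1 mm more costs 20 N and more.
- rclip_tip (a point): The end of the straight leg: x = 94.5 mm, y = -10.5 mm, z = 2.5 mm in the clip's frame.
- concretion: The find: a rusty iron concretion, about 135 x 105 x 46 mm, 1.9 kg, loose on the cradle's saddles, its top just below the shut bar. Origin: under its middle. Leave alone.
- sample_jar: Amber glass jar with black cap, 38 mm in diameter, 53 mm high. Origin under its middle. Leave alone.
- brush: Brush with a pale wooden handle, 170 mm. Leave alone.
- spatula: Spatula with a wooden handle, 190 mm. Leave alone.
- caliper: Steel caliper with a black display, 190 mm long. Origin under the beam's middle. Leave alone.
- iron_fitting: Small rusty lump, 75 x 50 x 30 mm. Leave alone.
- shot: Rusty round shot, about 60 mm in diameter, 54 mm high. Leave alone.
- bent_leg (a joint): How far the R-clip's bent leg is sprung open on its coil, rad: about 0 (within 0.003) when free, 0.09 to 0.13 while its hump rides over the stud, back to about 0.01 when the clip is home, for it then still grips the stud lightly (15 N over all contacts).
Not all that is in view belongs to the job. Leave any red look-alike of the rclip alone.

How it is judged (in metres and radians):
On the way, in this order (a step that is already met when the one before it is completed fails the run):
1. the hold-down bar is down on its post (value of joint hold_bar below 0.03 rad), for 0.2 s.
2. with the bar down, the R-clip's straight leg has gone through the stud's cross-hole (value of joint hold_bar below 0.03 rad and x of rclip_tip in the frame of stud_foot above 0.012 m and y of rclip_tip in the frame of stud_foot between -0.006 and 0.006 m and z of rclip_tip in the frame of stud_foot between 0.001 and 0.033 m), for 0.1 s.
At the end, for the whole second after the job is handed in: Bar down on its post (within 0.03 rad); R-clip home through the cross-hole, bent leg gripping the stud (open 0.005 to 0.06 rad), seat within 4 mm of the stud's axis along the hole, 3 mm across, 4 to 30 mm above its foot, straight within 0.12 rad, level within 0.3 rad, at rest, let go (value of joint hold_bar below 0.03 rad and x of rclip_seat in the frame of stud_foot between -0.004 and 0.004 m and y of rclip_seat in the frame of stud_foot between -0.003 and 0.003 m and z of rclip_seat in the frame of stud_foot between 0.004 and 0.03 m and angle between the x axis of rclip and the x axis of stud_foot, either way round below 0.12 rad and angle between the z axis of rclip and the z axis of stud_foot, either way round below 0.3 rad and linear speed of rclip below 0.01 m/s and value of joint bent_leg between 0.005 and 0.06 rad); the robot touches nothing.
It fails at once if the clip was forced: over 40 N between the R-clip and the cradle with its stud, all contacts and the spring's own grip (about 15 N) together (contact force between rclip and cradle above 40 N).
It fails at once if the find was shifted on its saddles (more than 10 mm) (distance of concretion from where it was at the start of the episode above 0.01 m).
It fails at once if another thing on the bench was moved (more than 20 mm) (distance of any of sample_jar, brush, spatula, caliper, iron_fitting, shot from where it was at the start of the episode above 0.02 m).
It also fails if it takes over 61 s, if anything falls off the work surface, if the arm or the gripper's body presses on something with over 40 N, if the wrist force passes 120 N, or if a joint passes its speed limit or range.

## Working session

There is one attempt and no reset: what is moved stays moved. The work goes in short steps, each a Python script; the robot and the scene stay as the last script left them, time stands still between calls to the robot, and variables do not carry over. Pictures are saved under pics/ and viewed, at most 10 in all, crops included, and the job is handed in when it is done.

```bash
ls; mkdir -p pics; cat > h.py <<'E'
import numpy as np, cv2
from rig import robot
def cam(name):
    c=robot.camera_info(name)
    if name=="wrist":
        T=np.eye(4);T[:3,:3]=robot.read_tcp_rot();T[:3,3]=robot.read_position()
        W=T@np.array(c["T_tool_cam"])
    else: W=np.linalg.inv(np.array(c["view"]))
    im,d=robot.grab_frame(name)
    f=210/np.tan(np.radians(c["vfov"])/2)
    return dict(im=im,d=d,W=W,f=f,cx=c["cx"],cy=c["cy"],raw=c)
def ray(c,u,v):
    r=np.array([(u-c["cx"])/c["f"],(v-c["cy"])/c["f"],1.]);return c["W"][:3,3],c["W"][:3,:3]@r
def onplane(c,u,v,z):
    o,r=ray(c,u,v);return o+r*(z-o[2])/r[2]
def cloud(c):
    v,u=np.mgrid[:420,:560];d=c["d"]
    p=np.stack([(u-c["cx"])/c["f"]*d,(v-c["cy"])/c["f"]*d,d],-1)
    P=p@c["W"][:3,:3].T+c["W"][:3,3];P[d==0]=np.nan;return P
def save(n,im):cv2.imwrite("pics/"+n,im[...,::-1])
E
python3 - <<'E'
from h import *
np.set_printoptions(precision=4,suppress=True)
ims=[]
for n in["scene","side","wrist"]:
    c=cam(n);ims.append(c["im"]);np.savez(f"{n}0.npz",**{k:c[k] for k in("im","d","W","f","cx","cy")});print(n,c["f"],c["cx"],c["cy"],c["raw"].keys(),c["W"])
save("a.png",cv2.resize(ims[0],(800,600)));save("b.png",cv2.resize(ims[1],(800,600)))
print(robot.read_t(),robot.read_tcp_rot(),robot.read_force())
E
```

```text
pics
scene 487.6196125340281 277.3077794965398 203.9301613699991 dict_keys(['vfov', 'cx', 'cy', 'view']) [[-0.3947  0.6546 -0.6447  1.4984]
 [ 0.9188  0.2776 -0.2806  0.4454]
 [-0.0048 -0.7031 -0.711   1.1687]
 [ 0.      0.      0.      1.    ]]
side 467.84650812593304 272.48111781000534 211.20053707039622 dict_keys(['vfov', 'cx', 'cy', 'view']) [[ 0.9534 -0.2298  0.1956  0.2951]
 [-0.3017 -0.7205  0.6244 -0.7237]
 [-0.0025 -0.6543 -0.7562  0.9919]
 [ 0.      0.      0.      1.    ]]
wrist 346.7202528696461 281.02625649985595 214.0426166717909 dict_keys(['vfov', 'cx', 'cy', 'T_tool_cam']) [[-0.3406 -0.9011 -0.2682  0.3024]
 [-0.9402  0.3265  0.0969  0.6073]
 [ 0.0002  0.2852 -0.9585  0.3831]
 [ 0.      0.      0.      1.    ]]
0.15 [[ 0.9401 -0.3409 -0.0003]
 [-0.3409 -0.9401 -0.0013]
 [ 0.0001  0.0013 -1.    ]] [ 0.5553  1.1448 -0.3771]
```

View pics/a.png

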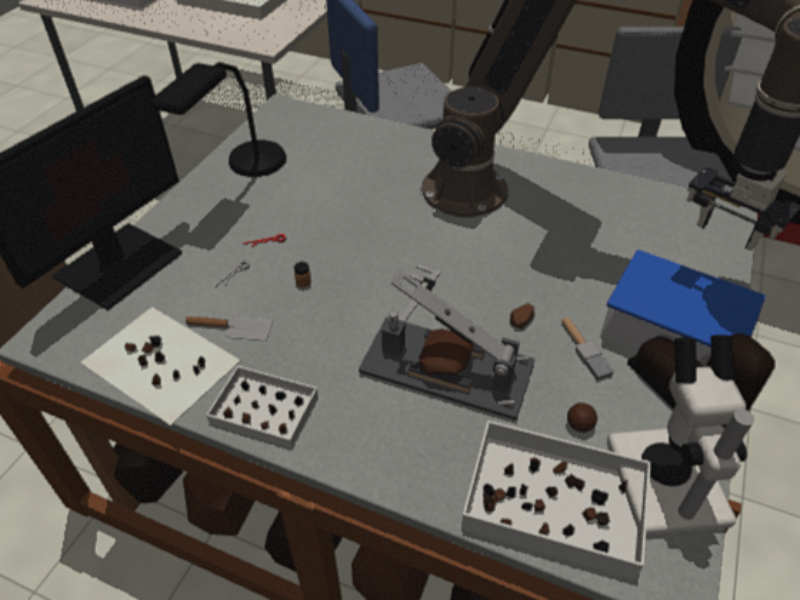

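View pics/b.png

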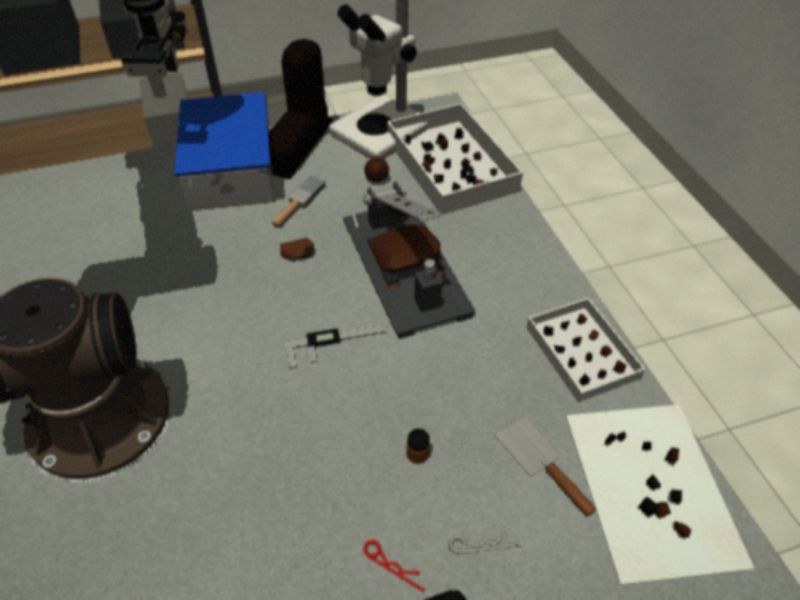

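The scene view shows the cradle with its bar raised, with the jar, brush and caliper near it. The side view shows the bright clip's coil at about (457,546) of 800x600, the red look-alike at (395,565), the stud top at (430,265) and cradle corners at (345,218), (398,333) and (473,313).

```bash
python3 - <<'E'
from h import *
np.set_printoptions(precision=4,suppress=True)
L=lambda n:{k:v for k,v in np.load(n+"0.npz").items()}
s=L("side")
for n,p in dict(coil=(457,546),clipend=(520,545),c1=(345,218),c2=(398,333),c3=(473,313),studtop=(430,262)).items():
    z={'c':.005 if n[:2]=='co' or n[:2]=='cl' else .02,'s':.13}[n[0]]
    print(n,onplane(s,p[0]*.7,p[1]*.7,z))
for n in("side","scene"):
    c=L(n);P=cloud(c)
    g=onplane(s,410*.7,270*.7,.02)
    m=(np.abs(P[...,2]-.02)<.006)&(np.hypot(P[...,0]-g[0],P[...,1]-g[1])<.3)
    sat=c["im"].max(-1)<75
    m=(m&sat).astype(np.uint8)
    k,lab,st,_=cv2.connectedComponentsWithStats(cv2.morphologyEx(m,cv2.MORPH_CLOSE,np.ones((5,5))))
    i=1+np.argmax(st[1:,4]);q=P[(lab==i)&(m>0)][:,:2].astype(np.float32)
    print(n,len(q),cv2.minAreaRect(q*1000))
    fl=(np.abs(P[...,2])<.02);print('table z',np.nanmedian(P[fl][:,2]))
E
```

```text
coil [ 0.5015 -0.3962  0.005 ]
clipend [ 0.5911 -0.4231  0.005 ]
c1 [0.5276 0.3354 0.02  ]
c2 [0.5388 0.001  0.02  ]
c3 [0.6891 0.0036 0.02  ]
studtop [0.6163 0.0557 0.13  ]
side 2339 ((607.0025634765625, 171.48846435546875), (158.3422393798828, 342.0754089355469), 2.330573558807373)
table z 0.0019460319420411265
scene 2506 ((611.6102294921875, 173.8603515625), (162.6771240234375, 338.198486328125), 2.0807271003723145)
table z 0.0008475681163865323
```

```bash
cat >> h.py <<'E'
YAW=np.radians(2.1);C0=np.array([.609,.1725,0])
Rc=np.array([[np.cos(YAW),-np.sin(YAW),0],[np.sin(YAW),np.cos(YAW),0],[0,0,1]])
def c2w(p):return C0+Rc@np.array(p,float)
def down(yaw):
    c,s=np.cos(yaw),np.sin(yaw);return np.array([[c,s,0],[s,-c,0],[0,0,-1.]])
E
python3 - <<'E'
from h import *
np.set_printoptions(precision=4,suppress=True)
for n in("scene","side"):
    c={k:v for k,v in np.load(n+"0.npz").items()};Q=(cloud(c)-C0)@Rc
    m=(abs(Q[...,0])<.018)&(Q[...,1]>-.1)&(Q[...,1]<.06)&(Q[...,2]>.115)&(Q[...,2]<.35)
    q=Q[m];phi=np.arctan2(q[:,2]-.098,.12-q[:,1]);print(n,len(q),np.median(phi),phi.std())
    m=(abs(Q[...,0])<.02)&(abs(Q[...,1]+.12)<.02)&(Q[...,2]>.1)&(Q[...,2]<.16)
    q=Q[m];print('stud',len(q),np.median(q,0),np.percentile(q[:,2],[50,80,90,95]))
for y in(92,-88):
  for p in((0,-.05,.098),(0,0.01,.25)):
    print(y,robot.ik(c2w(p),down(np.radians(y))))
for y in(2.1,-178):print(y,robot.ik(c2w((-.042,-.12,.12)),down(np.radians(y))),robot.ik([.5015,-.396,.01],down(np.radians(-15+y))))
print(robot.camera_info("wrist")["T_tool_cam"])
E
```

```text
scene 608 0.5397015271532991 0.02717987902982512
stud 71 [ 0.0056 -0.1181  0.1233] [0.1233 0.1303 0.1315 0.1318]
side 209 0.5498659228064384 0.018449048572083897
stud 92 [-0.0025 -0.1261  0.125 ] [0.125  0.1308 0.1325 0.1333]
92 [ 29.2736  21.8668 -15.4547   0.     -52.6784 152.7264]
92 [ 34.2599  16.0864  -2.6354   0.     -71.2782 147.7401]
-88 [ 29.2736  21.8668 -15.4547   0.     -52.6784 -27.2736]
-88 [ 34.2599  16.0864  -2.6354   0.     -71.2782 -32.2599]
2.1 [ 24.6355  16.3792 -20.4573   0.     -53.1635  67.4645] [-20.8287  28.9611 -17.6907   0.     -43.3482  97.9287]
-178 [  24.6355   16.3792  -20.4573    0.      -53.1635 -112.6355] [-20.8287  28.9611 -17.6907   0.     -43.3482 -82.1713]
[[ 0.0003 -0.9584 -0.2853  0.0774]
 [ 1.      0.0006 -0.0011  0.0008]
 [ 0.0013 -0.2853  0.9584 -0.1574]
 [ 0.      0.      0.      1.    ]]
```

```bash
python3 - <<'E'
from h import *
np.set_printoptions(precision=3,suppress=True)
R=down(np.radians(-87.9))
def arc(phi,off):return c2w((0,.12-.17*np.cos(phi)+(.003+off)*np.sin(phi),.095+.17*np.sin(phi)+(.003+off)*np.cos(phi)))
robot.move_gripper(0.)
robot.goto(arc(.62,.05),R)
robot.goto(arc(.6,.012),R)
f0=np.array(robot.read_force())
for ph in(.5,.4,.3,.2,.1,.04,.0):
    robot.servo_line(arc(ph,0),speed=.08);print(ph,robot.read_t(),np.array(robot.read_force())-f0,robot.read_position())
for k in range(6):
    if (np.array(robot.read_force())-f0)[2]>12:break
    p=arc(0,-.001*(k+1));robot.servo_line(p,speed=.02);print(robot.read_t(),np.array(robot.read_force())-f0,robot.read_position()[2])
robot.dwell(.3)
p=np.array(robot.read_position());p[2]+=.08;robot.servo_line(p,speed=.25)
s=c2w((0,-.12,.2));robot.goto(s,down(YAW));print(robot.read_t())
c=cam("wrist");save("w1.png",c["im"]);np.savez("w1.npz",**{k:c[k] for k in("im","d","W","f","cx","cy")})
E
```

```text
0.5 4.4833 [-0.266  0.623  0.453] [0.61  0.144 0.179]
0.4 4.8417 [-0.218  0.156  0.09 ] [0.61  0.137 0.163]
0.3 5.2 [-0.795 -1.164 -0.094] [0.61  0.131 0.148]
0.2 5.5583 [-0.556  0.359  1.012] [0.61  0.126 0.131]
0.1 5.9167 [0.028 0.527 0.152] [0.611 0.123 0.115]
0.04 6.1917 [-0.547  0.553 -0.827] [0.611 0.123 0.105]
0.0 6.4417 [0.764 0.423 1.817] [0.611 0.123 0.098]
6.6917 [-2.735  0.228  9.867] 0.09827999147582095
6.9417 [-5.317  1.215 14.967] 0.0982239760792964
9.2
```

View pics/w1.png

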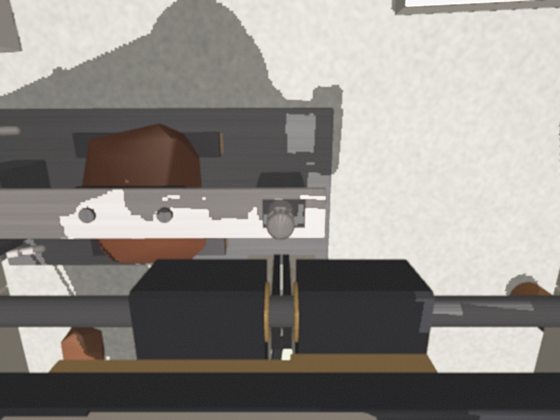

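The wrist view shows the bar shut with the stud's top in its slot at about (280,222). The shut fingers are below it.

```bash
python3 - <<'E'
from h import *
np.set_printoptions(precision=4,suppress=True)
c={k:v for k,v in np.load("w1.npz").items()};P=cloud(c);Q=(P-C0)@Rc
m=(abs(Q[...,0])<.03)&(abs(Q[...,1]+.12)<.03)&(Q[...,2]>.124)&(Q[...,2]<.14)
v,u=np.nonzero(m);k=v<245;u,v=u[k],v[k];print(len(u),u.min(),u.max(),v.min(),v.max(),np.median(Q[v,u,2]))
(cx,cy),r=cv2.minEnclosingCircle(np.stack([u,v],1).astype(np.float32));print(cx,cy,r)
w=onplane(c,cx,cy,.132);print('stud w',w,'cradle',Rc.T@(w-C0), 'med',np.median(Q[v,u],0))
save("w1z.png",cv2.resize(c["im"][170:260,220:340],None,fx=5,fy=5,interpolation=cv2.INTER_CUBIC))
# bar edges in y/x: bar end & sides for yaw
P2=Q[(abs(Q[...,2]-.098)<.004)&(Q[...,1]>-.15)&(Q[...,1]<.0)&(abs(Q[...,0])<.03)]
for a,b in((-.1,-.05),(-.05,0),(-.15,-.13)):
    q=P2[(P2[:,1]>a)&(P2[:,1]<b)];print(a,len(q),np.percentile(q[:,0],[3,97]))
# touch
s=w.copy();s[2]=.15;robot.servo_line(s,speed=.15);f0=np.array(robot.read_force())
z=.145
while z>.108:
    s[2]=z;robot.servo_line(s,speed=.03);f=np.array(robot.read_force())-f0
    if f[2]>4:break
    z-=.0015
print('touch cmd',z,robot.read_position(),f,robot.read_t())
s[2]=.2;robot.servo_line(s,speed=.25)
E
```

```text
648 267 294 212 239 0.12902759542532347
280.5 225.5 14.30044937133789
stud w [0.6152 0.0525 0.132 ] cradle [ 0.0018 -0.1202  0.132 ] med [ 0.0008 -0.1202  0.129 ]
-0.1 3136 [-0.0187  0.0188]
-0.05 3131 [-0.0194  0.0188]
-0.15 960 [-0.0188  0.0194]
touch cmd 0.12849999999999998 [0.6156 0.0525 0.1304] [-4.1553  1.1769 13.0027] 12.8
```

View pics/w1z.png

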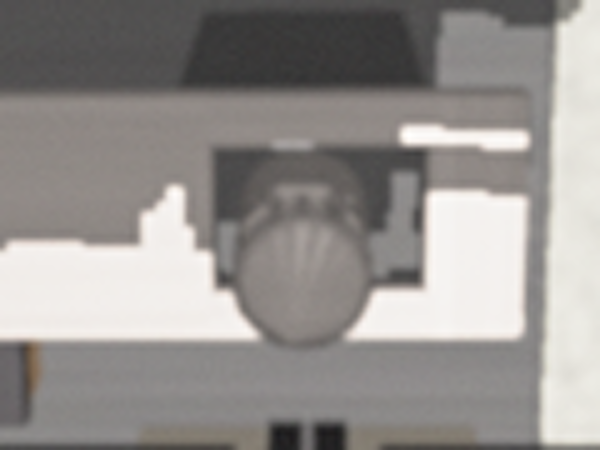

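```bash
python3 - <<'E'
from h import *
np.set_printoptions(precision=4,suppress=True)
robot.goto([.5015,-.396,.17],down(np.radians(-17)))
robot.move_gripper(.7)
c=cam("wrist");save("w2.png",c["im"]);np.savez("w2.npz",**{k:c[k] for k in("im","d","W","f","cx","cy")});print(robot.read_t())
E
```

```text
16.0917
```

View pics/w2.png

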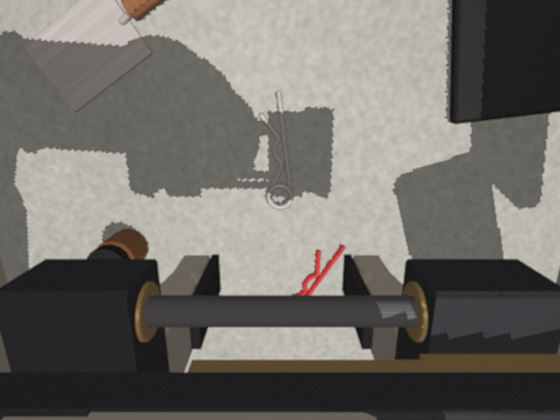

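The wrist view shows the bright clip with its coil at (279,196), tip at (279,92) and flare at (263,117). The red look-alike is near (320,270), and a tall black monitor is at right (452+).

```bash
python3 - <<'E'
from h import *
np.set_printoptions(precision=4,suppress=True)
c={k:v for k,v in np.load("w2.npz").items()};P=cloud(c)
a=onplane(c,279,196,.005);print('coil',a,'tip',onplane(c,279,92,.0025),'leg root',onplane(c,291,190,.0025))
save("w2z.png",cv2.resize(c["im"][80:220,225:335],None,fx=5,fy=5)[:600+100][:700])
z=cv2.resize(c["im"][85:215,225:335],None,fx=4.6,fy=4.6);save("w2z.png",z);print(z.shape)
ob=P[(P[...,2]>.03)&(P[...,2]<.35)&(np.hypot(P[...,0]-a[0],P[...,1]-a[1])<.25)]
v,u=np.nonzero((P[...,2]>.03)&(np.mgrid[:420,:560][0]<250));q=P[v,u]
for n,k in(("right",u>380),("left",u<380)):
    if k.any():print(n,k.sum(),np.nanmin(q[k],0),np.nanmax(q[k],0))
E
```

```text
coil [ 0.5013 -0.3943  0.005 ] tip [ 0.5911 -0.4219  0.0025] leg root [ 0.503  -0.4069  0.0025]
(598, 506, 3)
left 279 [ 0.4985 -0.2532  0.0302] [ 0.5134 -0.2253  0.0514]
```

View pics/w2z.png

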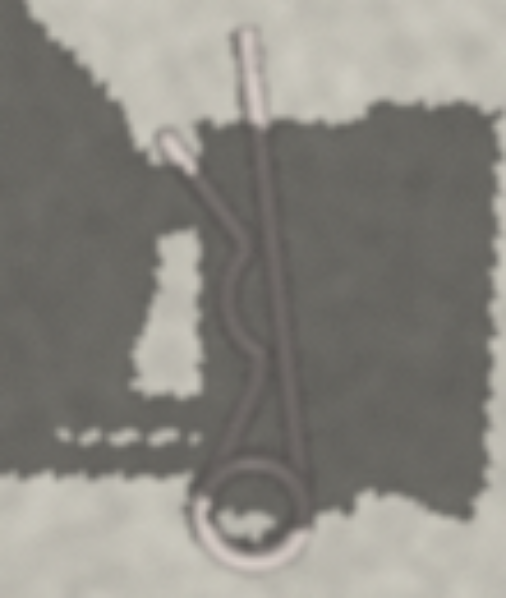

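The zoom shows the clip's coil centre at about (279.6,197) in full-picture pixels. The straight leg runs from (289.3,185) to its tip at (278.5,91.5), with the bent leg on the left.

```bash
python3 - <<'E'
from h import *
np.set_printoptions(precision=4,suppress=True)
c={k:v for k,v in np.load("w2.npz").items()}
co=onplane(c,279.6,197,.005);t=onplane(c,278.5,91.5,.0025);r=onplane(c,289.3,185,.0025)
d=(t-r)[:2];y=np.arctan2(d[1],d[0]);print('yaw',np.degrees(y),'coil',co)
R=np.array([[np.cos(y),-np.sin(y)],[np.sin(y),np.cos(y)]])
print('coil from tip',t[:2]-R@[.0945,-.0105])
s={k:v for k,v in np.load("scene0.npz").items()};P=cloud(s)
q=P[(P[...,2]>.03)&(P[...,2]<.5)];rel=(q[:,:2]-co[:2])@R
dd=np.hypot(*rel.T);k=dd<.22;print(k.sum());i=np.argsort(dd[k])[:400:40];print(np.c_[rel[k],q[k][:,2]][i])
k=k&(rel[:,1]<-.02);print(k.sum(),np.c_[rel[k],q[k][:,2]][np.argsort(dd[k])[:200:25]])
E
```

```text
yaw -10.128593748691047 coil [ 0.5002 -0.3946  0.005 ]
coil from tip [ 0.5005 -0.3947]
415
[[-0.0432  0.1371  0.0476]
 [-0.0172  0.1587  0.0516]
 [-0.035   0.1661  0.055 ]
 [-0.0306  0.1752  0.0309]
 [-0.0733 -0.169   0.348 ]
 [-0.0751 -0.1752  0.3631]
 [-0.0925 -0.1736  0.337 ]
 [-0.0998 -0.1767  0.3361]
 [-0.107  -0.1786  0.3539]
 [-0.0445 -0.2087  0.3567]]
298 [[-0.0613 -0.1621  0.3453]
 [-0.0641 -0.1695  0.3452]
 [-0.079  -0.1676  0.342 ]
 [-0.0529 -0.1812  0.3433]
 [-0.07   -0.1797  0.3606]
 [-0.0666 -0.1853  0.3604]
 [-0.0982 -0.1749  0.352 ]
 [-0.076  -0.19    0.3616]]
```

```bash
python3 - <<'E'
from h import *
np.set_printoptions(precision=4,suppress=True)
R=down(np.radians(-10.1));p=np.array([.5003,-.3947,.05])
robot.goto(p,R);p[2]=.012;robot.servo_line(p,speed=.12);p[2]=.003;robot.servo_line(p,speed=.04)
print(robot.read_position(),robot.read_force())
robot.move_gripper(0.);print(robot.read_grip_width()*88,robot.read_finger_force(),robot.read_position())
p[2]=.17;robot.servo_line(p,speed=.25)
c=cam("wrist");np.savez("w3.npz",T=np.array(c["raw"]["T_tool_cam"]),**{k:c[k] for k in("im","d","W","f","cx","cy")});print(robot.read_t(),robot.read_position(),robot.read_tcp_rot())
save("w3.png",cv2.resize(c["im"][130:310,190:370],None,fx=3.3,fy=3.3))
E
```

```text
[ 0.5002 -0.3947  0.0029] [-0.1904 -0.0841  0.5532]
24.993178166508947 30.027078464627266 [ 0.5003 -0.3947  0.0031]
19.0417 [ 0.4992 -0.394   0.1679] [[ 0.9844 -0.1757 -0.0027]
 [-0.1757 -0.9844  0.0018]
 [-0.003  -0.0013 -1.    ]]
```

View pics/w3.png

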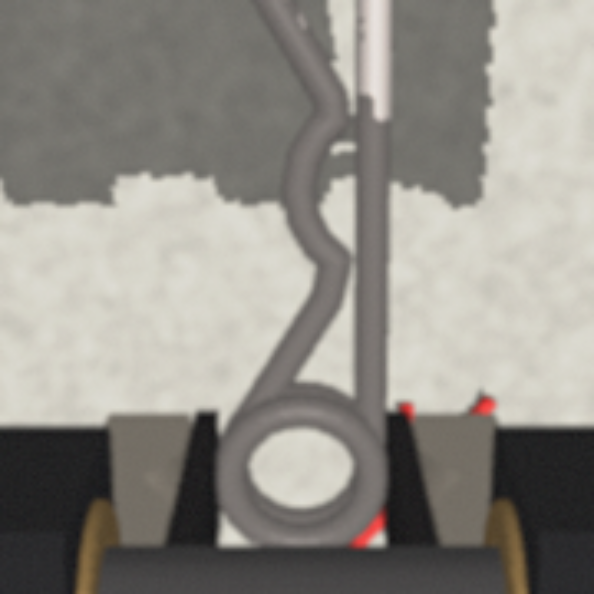

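The crop shows the clip held by its coil between the pads. The straight leg stands nearly parallel to the pads at crop column about 370 to 374, and the bent leg is free.

```bash
python3 - <<'E'
from h import *
np.set_printoptions(precision=4,suppress=True)
z=np.load("w3.npz");c={k:v for k,v in z.items()};c["W"]=z["T"];P=cloud(c)
for u,v in((302.1,251),(303.3,133)):print(onplane(c,u,v,.0005))
m=(P[...,2]<.05)&(P[...,2]>-.03)&(P[...,0]>.02)&(P[...,0]<.12)&(abs(P[...,1])<.03)
q=P[m];print(len(q))
for a in np.arange(.03,.1,.01):
    k=q[(abs(q[:,0]-a)<.005)];s=k[k[:,1]>.004];print(a,len(k),len(s),np.median(s,0) if len(s) else '', k[:,1].min() if len(k) else '')
s=q[(q[:,1]>.004)];print('tip x',s[:,0].max() if len(s) else 0)
v,u=np.nonzero(m);k=P[v,u,0]>.08;print(u[k].min(),u[k].max(),v[k].min(),v[k].max())
E
```

```text
[0.0113 0.0109 0.0005]
[0.0678 0.0105 0.0005]
3387
0.03 444 343 [ 0.0303  0.0091 -0.0004] 0.0005835442888204994
0.04 464 246 [ 0.0397  0.0104 -0.0001] -0.001773095053015948
0.05 503 317 [ 0.051   0.0097 -0.    ] -0.0012836650894705879
0.060000000000000005 529 319 [0.0591 0.0097 0.    ] -0.0030315833555295607
0.07 550 253 [0.07   0.0103 0.0002] -0.00910280003456967
0.08000000000000002 381 289 [0.0801 0.0102 0.0004] -0.009572109683435087
0.09000000000000001 296 296 [0.09   0.0101 0.0005] 0.007790247650473057
0.1 5 5 [0.095  0.0111 0.0011] 0.00862102133776032
tip x 0.09512300903354529
298 309 67 104
```

```bash
cat >> h.py <<'E'
RI=down(YAW)
def tcp_for(tipx,dy=0,dz=0):return c2w((tipx-.0945,-.1200+.0104+dy,.1159+dz))
E
python3 - <<'E'
from h import *
np.set_printoptions(precision=4,suppress=True)
p=tcp_for(-.03);h=p.copy();h[2]=.2
robot.goto(h,RI);robot.servo_line(p,ori=RI,speed=.12);robot.servo_line(tcp_for(-.0135),speed=.05);robot.dwell(.15)
F=lambda:np.mean([robot.read_force() for _ in range(4)],0)
f0=F();print('pre',robot.read_t(),robot.read_position()-tcp_for(-.0135),f0)
ok=False
for dy,dz in((0,0),(0,.0012),(0,-.0012),(.0012,0),(-.0012,0),(.0012,.0012)):
    x=-.0125;good=True
    while x<-.001:
        robot.servo_line(tcp_for(x,dy,dz),speed=.02 if x<-.005 else .03);f=F()-f0
        if f[0]<-4:good=False;break
        x+=.0015
    print(dy,dz,good,x,f,Rc.T@(np.array(robot.read_position())-tcp_for(x,dy,dz)),robot.read_t())
    if good:break
    if robot.read_t()>40:break
    robot.servo_line(tcp_for(-.0135,dy,dz),speed=.05)
c=cam("wrist");save("w4.png",c["im"][100:340,130:430].repeat(2,0).repeat(2,1))
E
```

```text
pre 22.1917 [-0.0002 -0.0001 -0.0001] [-0.6821 -0.0241 -0.7035]
0 0 True -0.0005000000000000026 [ 0.8257 -0.3197 -0.426 ] [-0.0014  0.     -0.    ] 24.1917
```

View pics/w4.png

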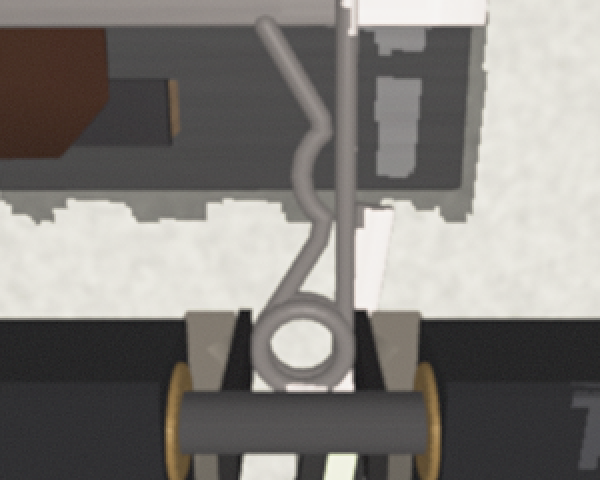

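Force stayed near zero 8 mm past the stud's face, and the view shows the leg reaching the stud. Now I'll push on in small, force-limited steps.

```bash
python3 - <<'E'
from h import *
np.set_printoptions(precision=2,suppress=True)
F=lambda:np.mean([robot.read_force() for _ in range(4)],0)
f0=np.array([-.68,-.02,-.70])
x=.001
while x<.0575:
    robot.servo_line(tcp_for(x),speed=.03);f=Rc.T@(F()-f0)
    q=Rc.T@(np.array(robot.read_position())-tcp_for(x))*1000
    print(round(x*1000,1),f,q,round(robot.read_t(),2))
    if f[0]<-16 or abs(f[1])>10 or abs(f[2])>10 or (x>.0495 and f[0]<-7):break
    x+=.003 if x<.022 else .0015
E
```

```text
1.0 [ 0.32 -0.25  0.35] [ 0.2   0.03 -0.02] 24.49
4.0 [ 0.37 -0.47  0.19] [ 0.18  0.   -0.04] 24.74
7.0 [ 1.19 -0.97  0.41] [ 0.17  0.01 -0.05] 24.99
10.0 [0.32 0.06 0.21] [ 0.19  0.01 -0.03] 25.24
13.0 [ 1.27 -0.02  0.21] [ 0.17  0.   -0.02] 25.49
16.0 [ 1.43  0.22 -1.13] [ 0.17  0.03 -0.01] 25.74
19.0 [ 0.38 -0.58  0.54] [ 0.16  0.05 -0.02] 25.99
22.0 [ 0.93 -0.89  0.84] [ 0.19  0.   -0.04] 26.24
23.5 [0.8  0.03 0.26] [ 0.06 -0.03 -0.  ] 26.49
25.0 [-0.12  0.89  0.17] [ 0.07  0.13 -0.02] 26.74
26.5 [-0.03  2.72  0.17] [ 0.03  0.23 -0.07] 26.99
28.0 [-1.25  4.09  0.05] [-0.02  0.15 -0.1 ] 27.24
29.5 [-1.71  3.63 -0.48] [-0.09  0.06 -0.1 ] 27.49
31.0 [-2.37  4.01  0.31] [-0.27  0.04 -0.13] 27.74
32.5 [-4.2   4.35  0.46] [-0.57  0.03 -0.27] 27.99
34.0 [-3.53  3.89  0.31] [-0.63  0.03 -0.28] 28.24
35.5 [-1.57  4.09  0.07] [ 0.02  0.17 -0.03] 28.49
37.0 [ 0.67  4.09 -0.49] [0.52 0.22 0.18] 28.74
38.5 [0.3  4.29 0.32] [0.5  0.22 0.2 ] 28.99
40.0 [ 2.06  5.21 -0.42] [0.66 0.24 0.26] 29.24
41.5 [ 1.8   5.37 -0.35] [0.55 0.2  0.22] 29.49
43.0 [3.25 4.03 0.7 ] [0.72 0.14 0.27] 29.74
44.5 [ 3.62  4.33 -0.41] [0.75 0.09 0.28] 29.99
46.0 [ 4.33  3.66 -0.88] [0.98 0.12 0.32] 30.24
47.5 [ 6.35  3.54 -0.32] [1.49 0.22 0.52] 30.49
49.0 [ 4.67  4.67 -0.24] [1.19 0.23 0.39] 30.74
50.5 [1.61 4.71 0.52] [0.21 0.15 0.01] 30.99
52.0 [-1.23  6.09  1.69] [-0.91  0.09 -0.42] 31.24
53.5 [-4.25  7.74  2.22] [-1.99  0.08 -0.87] 31.49
55.0 [-6.69  8.81  2.05] [-3.1  -0.04 -1.29] 31.74
56.5 [-8.88  7.47  2.16] [-4.23 -0.49 -1.71] 31.99
```

```bash
python3 - <<'E'
from h import *
np.set_printoptions(precision=2,suppress=True)
F=lambda:np.mean([robot.read_force() for _ in range(4)],0)
f0=np.array([-.68,-.02,-.70])
for dy in(0,.0006,.0012):
    robot.servo_line(tcp_for(.052,dy),speed=.03);f=Rc.T@(F()-f0);print(dy,f,robot.read_t())
    if f[1]<1.5:break
robot.move_gripper(.5);print(robot.read_grip_width(),Rc.T@(F()-f0))
p=np.array(robot.read_position());p[2]=.2;robot.servo_line(p,speed=.15)
p=c2w((-.06,-.12,.22));robot.goto(p,RI)
c=cam("wrist");np.savez("w5.npz",**{k:c[k] for k in("im","d","W","f","cx","cy")});print(robot.read_t())
save("w5.png",cv2.resize(c["im"][80:290,190:400],None,fx=2.8,fy=2.8))
E
```

```text
0 [-1.58  3.24  0.25] 32.2917
0.0006 [-2.7   1.66  0.99] 32.5417
0.0012 [-3.22 -0.52  0.19] 32.7917
0.49937101221102986 [ 0.7   0.25 -0.06]
34.3917
```

View pics/w5.png

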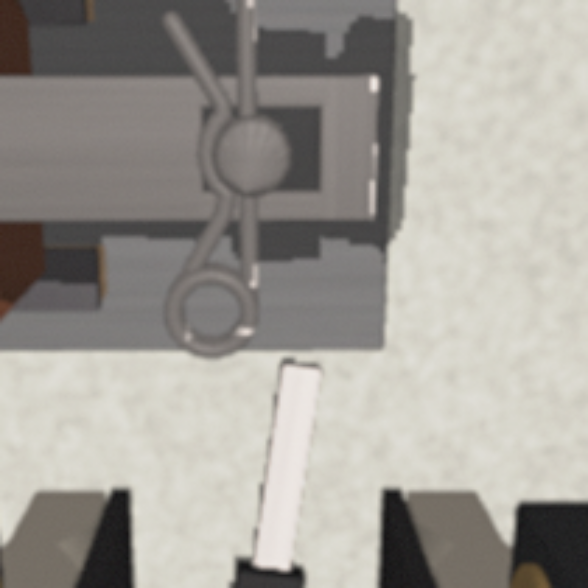

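The clip sits through the stud with the saddle round it. Coil centre is at (211,311) and stud top at (252,153) in the crop. I'll check the numbers, then hand in.

```bash
python3 - <<'E'
from h import *
np.set_printoptions(precision=4,suppress=True)
c={k:v for k,v in np.load("w5.npz").items()}
g=lambda x,y,z:Rc.T@(onplane(c,190+x/2.8,80+y/2.8,z)-C0)
co=g(211,311,.1185);st=g(252,153,.1304);print('coil',co,'stud',st,'diff',st-co)
print('leg',g(249,225,.115),g(247,40,.115))
Q=(cloud(c)-C0)@Rc;m=(abs(Q[...,0])<.015)&(Q[...,1]<-.137)&(Q[...,1]>-.15);print('bar end z',np.nanmedian(Q[m][:,2]))
m=(np.hypot(Q[...,0]+.042,Q[...,1]+.109)<.016)&(Q[...,2]>.09);print('coil z',np.nanmedian(Q[m][:,2]),'stud ztop',np.nanmedian(Q[(np.hypot(Q[...,0],Q[...,1]+.12)<.007)][:,2]))
E
```

```text
coil [-0.042  -0.1089  0.1185] stud [ 0.0009 -0.1201  0.1304] diff [ 0.0429 -0.0113  0.0119]
leg [-0.0191 -0.1192  0.115 ] [ 0.0281 -0.1188  0.115 ]
bar end z 0.09718218510981558
coil z 0.3182485981572377 stud ztop 0.12949958682936016
```

Coil to stud measures 42.9 / 11.3 mm against 42 / 10.5 mm nominal, so the seat is home within tolerance. The leg is straight and the bar is down.

```bash
python3 -c "
from rig import robot
print(robot.job_done(),robot.read_t())"
```

```text
the job is handed in; nothing more can be done
the job is handed in; nothing more can be done
```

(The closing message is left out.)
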